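# Fit the filter funnel and set the vacuum valve

### The arm

A 6-joint arm with a two-finger parallel gripper is mounted at the origin on the work surface. World frame = base frame: x ahead of the robot, y to its left, z up, the work surface at z = 0. Lengths are in mm, angles in rad, forces in N, time in s.
With the tool pointing down it reaches from about 350 to 875 mm from the base axis. Payload 4.2 kg.
Tool frame: the origin (TCP) lies between the finger pads, 19 mm behind the fingertips; this is the grasp point; z points along the fingers, y is the direction in which the jaws open and shut (so a half turn about z gives the same grasp; the last joint's range is limited). The gripper opens to 85 mm and grips with 20 to 120 N. Pads are 22 mm wide; open, the fingers measure 114 mm over their backs; the gripper's body (76 mm by 85 mm) begins 54 mm behind the grasp point. The pads swing forward as they close: fully open they stand 13 mm farther back than shut.
Start: joints at [1.415, 0.385, 0.008, 0, -1.194, -0.259], TCP at [251.846, 571.99, 250.012] pointing down, gripper open.
Joint ranges: [-3.14, 3.14], [-1.21, 2.06], [-1.07, 1.41], [-3.16, 2.05], [-2.99, -0.16], [-3.1, 3.1]. Speed limits (rad/s): [2.79, 2.79, 3.14, 3.14, 3.14, 3.14].

### API

Orientations are given as a unit quaternion [x, y, z, w].
In Python, from bench import arm, optics, job gives the robot as it stands.
- The arm moves only by the tool send_rows, never from a script. Its argument "steps" is a list that holds one entry, the list of rows, each a list of 5 numbers: the shift along the tool's x, y, z in cm, then the turn about the tool's z in rad, then the opening, from 0 (shut) to 1 (fully open). A call has 1 to 10 rows; each row shifts and turns the pose as measured when the row begins, along the tool's axes as they then stand; what a row does not reach is not made up. A row lasts 1/12 s, in which the tool goes at most 41.7 mm and 7.16 degrees, less where a joint would pass 70% of its speed; a pose out of reach is approached as far as the arm can. A call with a gripper value outside its range is refused whole. The fingers move at their own pace and stop on an object; the grip force is fixed at half the most. Time passes only in rows, so rows that do not move let the fingers close. It gives the time, the measured TCP pose, the force and the opening at its end, in the units of the state.
- arm.read_state(): the state, without advancing time (a new reading comes with each control period).
- optics.get_image(name): name is "scene" or "top" or "wrist"; returns (picture, depth): 420x560x3 uint8, blue, green, red; 420x560 float32, mm along the optical axis (not along the pixel's ray), 0 where there is no reading.
- optics.get_calibration(name): a dict with "K" (3x3 intrinsics, pixels), "k1" (the pictures are not rectified: a ray, as slopes to the right and down, at radius r is drawn at 1 + k1 r^2 times it, then the intrinsics apply), "rvec" (rotation vector, rad) and "tvec" (3), from world to camera coordinates, as OpenCV has them; the wrist camera has in their place "hand_eye" (4x4, takes a point from camera to tool coordinates, whose origin is the TCP and whose axes are the flange's). Camera axes: x right, y down, z forward; pixel columns grow to the right and rows downward; lengths in mm; the calibration is good to about 2 mm. A picture is of the moment at which its call begins: read the wrist's pose just before it. get_calibration takes no time and is no camera call.
- job.job_done(): hands the job in, once; it reports no verdict.
The state is a dict: "clock": time; "joints": joint angles; "joint_vel": joint speeds; "joint_efforts": joint torques, N m; "position": TCP position; "ee_rot": TCP orientation; "contact_force": force on the tool from outside, world axes, zero at the start; "wrist_torque": the same for the moment, N m; "gripper_width": finger opening in mm.
Only numpy, scipy, OpenCV 4.12 (cv2) and the standard library are available. Lean on these libraries where they do the work, as an engineer would, in place of code of your own. Each camera call takes 0.05 s, during which the arm holds its last target. There are 200 camera calls.

### The job

Get the bench filtration unit ready: stand the loose open-ended steel funnel tube on the bare filter head of the unit, lowering it gently over the head until it sits flat on the flange, and let go of it. Then set the vacuum valve by the black handle on its handwheel: wind it clockwise until the valve is shut against its stop, and back it off again by exactly two full turns. Finish there with the gripper still holding the handle, and leave the other things on the bench where they stand.

Things in the scene. Friction and masses are not known exactly. Their poses are not given: they have to be found in the camera images.
- funnel_sleeve: The funnel tube: plain round stainless tube, open at both ends, upright and loose on the bench. Outside diameter 47 mm, bore 39 mm, 70 mm tall, about 0.2 kg, thin bead around the top. Origin on its axis at its lower end, z up along the axis. The steel beaker (wider, taller, closed bottom) is not it.
- manifold: Filtration unit, fixed to the bench (place and yaw vary). Steel bar 46 x 360 mm along its y, top 60 mm high. On the bar, by own y: -130 mm bare filter head; -30 mm a second station shut by a black stopper (top at 116 mm, leave it); +100 mm brass valve with handwheel. White pump box (86 mm high, gauge to 135 mm) at x +55 to +155 mm. Origin at bench level under the bar's middle, z up.
- head_seat (a point): Centre of the flange (56 mm wide) on which the tube must stand, 90 mm above the bench, on the axis of the bare filter head. The head is an upright steel cylinder 35 mm in diameter, 25 mm tall above the flange (top 115 mm above the bench, edge chamfered 3 mm, white disc on top); the tube fits over it with 2 mm play all round.
- valve_centre (a point): Point on the vertical axis of the handwheel, 140 mm above the bench. The wheel is level, three-spoked, 101 mm in diameter, its rim's top at 123 mm and its hub's top at 129 mm above the bench; it does not rise as it turns.
- valve (a joint): Turning angle of the handwheel, rad: 0 at the stop (shut), growing anticlockwise seen from above (opening); 6.283 is one turn. Starts 0.5 to 1.2 turns open and can open four turns. Friction of about 0.12 N m (3 N at the handle) holds the wheel where it is left; at the stop it turns no further clockwise.
- valve_handle: Upright black handle on the wheel's rim: a round grip 19 to 20 mm in diameter, 50 mm tall, 44 mm from the wheel's axis; it spins freely about its own vertical axis, so the gripper can keep one orientation while winding. Origin on its axis at its foot, 124 mm above the bench; top at 174 mm. At valve = 0 it lies 50 degrees anticlockwise of the manifold's +x.
- handle_grip (a point): Point on the handle's axis 32 mm above its foot (156 mm above the bench), the place to grip it from above.
- steel_beaker: Bystander: steel beaker, 60 mm wide at the rim, 85 mm tall, closed bottom. Origin at the centre of its underside.
- specimen_cup: Bystander: clear specimen jar with white lid, 58 mm wide, 72 mm tall. Origin at the centre of its underside.
- amber_bottle: Bystander: amber bottle with black cap, 54 mm wide, 105 mm tall. Origin at the centre of its underside.
- petri_dishes: Bystander: stack of three clear dishes, 91 mm wide, 48 mm tall, beside the unit. Origin at the centre of its underside.
- slide_box: Bystander: grey and white slide box 102 x 77 x 40 mm beside the unit. Origin at the centre of its underside.
Not all that is in view belongs to the job. Leave any turquoise or yellow look-alike of the funnel_sleeve alone.

How it is judged (in metres and radians):
On the way, in this order (a step that is already met when the one before it is completed fails the run):
1. the funnel tube stands flat on the flange around the filter head, let go (horizontal distance between funnel_sleeve and head_seat below 0.004 m and z of funnel_sleeve in the frame of head_seat below 0.003 m and angle between funnel_sleeve's own z axis and vertical below 0.06 rad and contact force between the fingers and funnel_sleeve below 0.3 N), for 0.2 s.
2. the valve is shut on its stop (value of joint valve below 0.1 rad), for 0.1 s.
3. the valve is backed off two turns (value of joint valve between 12.366 and 12.766 rad), for 0.2 s.
At the end, for the whole second after the job is handed in: The valve stands two turns (12.566 rad) from its stop within 0.2 rad; the fingers grip the handle with more than 5 N, the TCP within 30 mm of the grip point; the funnel tube stands on the flange around the filter head (axis within 4 mm, underside within 3 mm of the flange, tilt under 0.06 rad) (all of step 3 and contact force between the fingers and valve_handle above 5 N and distance between the grasp point and handle_grip below 0.03 m and horizontal distance between funnel_sleeve and head_seat below 0.004 m and z of funnel_sleeve in the frame of head_seat below 0.003 m and angle between funnel_sleeve's own z axis and vertical below 0.06 rad); the arm keeps its last pose, push and grip.
It fails at once if the funnel tube is dropped or slammed onto the head or flange (around the head, its lower end within 30 mm of the flange, and faster than 0.4 m/s) (horizontal distance between funnel_sleeve and head_seat below 0.015 m and z of funnel_sleeve in the frame of head_seat below 0.03 m and linear speed of funnel_sleeve above 0.4 m/s).
It fails at once if another thing on the bench is moved by more than 30 mm (distance of any of steel_beaker, specimen_cup, amber_bottle, petri_dishes, slide_box from where it was at the start of the episode above 0.03 m).
It also fails if it takes over 67 s, if anything falls off the work surface, if the arm or the gripper's body presses on something with over 40 N, if the wrist force passes 120 N, or if a joint passes its speed limit or range.

## Working session

There is one attempt and no reset: what is moved stays moved. The work goes in short steps, Python scripts to look and compute and a tool call to move; the robot and the scene stay as the last step left them, time stands still between calls to the robot, and variables do not carry over. Pictures are saved under pics/ and viewed, about 8 in all and at most 12, crops included, and the job is handed in when it is done.

Besides the shell and the picture viewer there is one more tool, called after "Request:" as name(argument=value, ...) on one line, values as JSON. send_rows: Moves the arm, as the interface text tells. Its arguments: {"type":"object","properties":{"steps":{"type":"array","items":{"type":"array","items":{"type":"array","items":{"type":"number"}}}}},"required":["steps"]}

```bash
mkdir -p pics; ls; cat > h.py <<'E'
import numpy as np, cv2
from scipy.spatial.transform import Rotation as R
from bench import arm, optics, job
def cam(name, st=None):
    c=optics.get_calibration(name); K=np.array(c["K"],float)
    if name=="wrist":
        st=st or arm.read_state(); T=np.eye(4); T[:3,:3]=R.from_quat(st["ee_rot"]).as_matrix(); T[:3,3]=st["position"]
        M=T@np.array(c["hand_eye"])          # cam->world
    else:
        M=np.eye(4); r=R.from_rotvec(np.ravel(c["rvec"])).as_matrix(); M[:3,:3]=r.T; M[:3,3]=-r.T@np.ravel(c["tvec"])
    return K,float(c["k1"]),M
def slopes(C,px):
    K,k1,M=C; px=np.atleast_2d(np.asarray(px,float))
    d=np.c_[(px[:,0]-K[0,2])/K[0,0],(px[:,1]-K[1,2])/K[1,1]]; s=d.copy()
    for _ in range(8): s=d/(1+k1*(s**2).sum(1,keepdims=True))
    return s
def onplane(C,px,z):
    s=slopes(C,px); M=C[2]; w=np.c_[s,np.ones(len(s))]@M[:3,:3].T; o=M[:3,3]
    return o+w*((z-o[2])/w[:,2])[:,None]
def withdepth(C,px,depth):
    s=slopes(C,px); p=np.c_[s,np.ones(len(s))]*np.ravel(depth)[:,None]; M=C[2]; return p@M[:3,:3].T+M[:3,3]
def project(C,P):
    K,k1,M=C; q=(np.atleast_2d(P)-M[:3,3])@M[:3,:3]; s=q[:,:2]/q[:,2:]; s=s*(1+k1*(s**2).sum(1,keepdims=True))
    return s*[K[0,0],K[1,1]]+[K[0,2],K[1,2]]
E
python3 - <<'E'
from h import *
st=arm.read_state(); print(st)
for n in ("scene","top","wrist"):
    C=cam(n,st); im,d=optics.get_image(n); cv2.imwrite(f"pics/{n}0.png",im); np.savez(f"{n}0.npz",im=im,d=d); print(n,C[2].round(2).tolist(),C[0].tolist(),C[1],(d>0).mean())
E
```

```text
pics
{'clock': 0.0, 'joints': array([ 1.41462109e+00,  3.85569970e-01,  6.61128565e-03, -4.98398028e-04,
       -1.19399137e+00, -2.58566554e-01]), 'joint_vel': array([-1.31231836e-03,  5.76471749e-05, -1.81506397e-03,  1.08292157e-03,
       -3.11650475e-04, -1.37242444e-04]), 'joint_efforts': array([-3.31401461e-04, -3.92283869e+01,  1.88395947e+01,  4.18615535e+00,
       -4.69821956e-03, -3.43527660e-06]), 'position': array([251.62678133, 571.51215703, 248.90783742]), 'ee_rot': array([ 9.78556069e-01, -2.05977685e-01, -1.76207538e-04,  1.08730363e-03]), 'contact_force': array([ 0.04661919, -0.61773169,  0.27238712]), 'wrist_torque': array([-0.02898411,  0.03517707, -0.00848098]), 'gripper_width': 85.38150604480661}
scene [[0.46, 0.65, -0.6, 1295.11], [0.89, -0.35, 0.3, -413.04], [-0.01, -0.67, -0.74, 1117.83], [0.0, 0.0, 0.0, 1.0]] [[474.726371043523, 0.0, 280.12023288487967], [0.0, 474.726371043523, 214.3443842823257], [0.0, 0.0, 1.0]] -0.13177530870265297 0.9958333333333333
top [[0.02, -0.99, 0.13, 355.4], [-1.0, -0.03, -0.02, -10.08], [0.02, -0.13, -0.99, 1307.97], [0.0, 0.0, 0.0, 1.0]] [[525.161700199457, 0.0, 274.055711257902], [0.0, 525.161700199457, 208.92395253044282], [0.0, 0.0, 1.0]] -0.1684052384755458 0.9958205782312926
wrist [[-0.4, -0.88, -0.24, 310.8], [-0.92, 0.39, 0.1, 544.67], [0.0, 0.26, -0.97, 372.82], [0.0, 0.0, 0.0, 1.0]] [[332.9512743635371, 0.0, 276.2301764046778], [0.0, 332.9512743635371, 214.28127996529932], [0.0, 0.0, 1.0]] -0.052499221772403626 0.9956760204081633
```

View pics/top0.png

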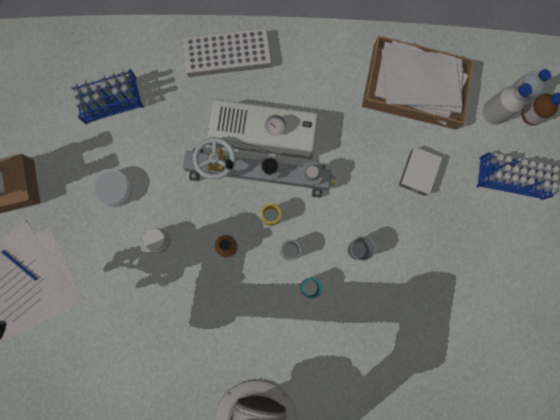

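View pics/scene0.png

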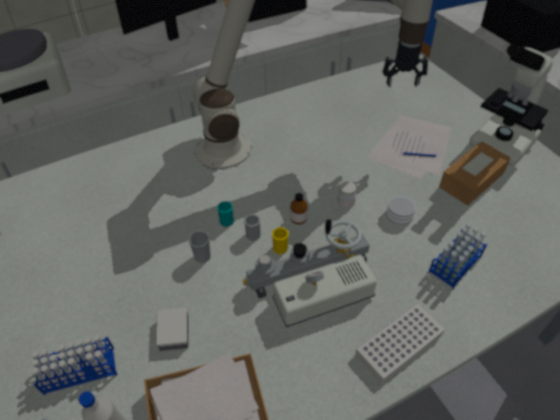

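In the top view the candidates are: grey tube (291,249), larger grey beaker (361,248), yellow ring (270,213), turquoise ring (310,288). The description fits (291,249). The unit shows the bare head at about (312,172), stopper (270,165), wheel (214,158) and handle (229,164).

```bash
python3 - <<'E'
from h import *
C=cam("top"); z=np.load("top0.npz"); im,d=z["im"],z["d"]
def P(px,h): return onplane(C,[px],h)[0].round(1)
def D(px):
    u,v=px; return withdepth(C,[px],[np.median(d[v-1:v+2,u-1:u+2])])[0].round(1)
for n,px,h in [("tube",(291,249),70),("beaker",(361,248),85),("yellow",(270,213),70),("turq",(310,288),70),("head",(312,172),115),("stopper",(270,165),116),("wheel",(214,158),126),("handle",(229,164),174),("amber",(226,245),105),("cup",(153,240),72)]:
    print(n,P(px,h),D(px))
a=cv2.resize(im[120:290,170:390],None,fx=3.6,fy=3.5,interpolation=cv2.INTER_CUBIC); a=cv2.convertScaleAbs(a,alpha=1.5); cv2.imwrite("pics/topcrop.png",a)
E
```

```text
tube [418.4 -75.   70. ] [ 4.219e+02 -7.870e+01  4.000e-01]
beaker [ 423.4 -238.8   85. ] [ 427.7 -253.3    7.1]
yellow [502.6 -23.5  70. ] [510.8 -24.2   1.2]
turq [ 327.7 -121.4   70. ] [ 326.2 -127.8   -1. ]
head [ 595.4 -118.1  115. ] [ 595.2 -118.   115.9]
stopper [609.  -20.3 116. ] [608.5 -20.3 118.1]
wheel [620.  108.9 126. ] [619.  108.5 130.5]
handle [596.6  70.5 174. ] [596.9  70.6 172.6]
amber [422.1  75.9 105. ] [422.   75.8 106.4]
cup [431.  251.9  72. ] [430.9 251.7  72.9]
```

View pics/topcrop.png

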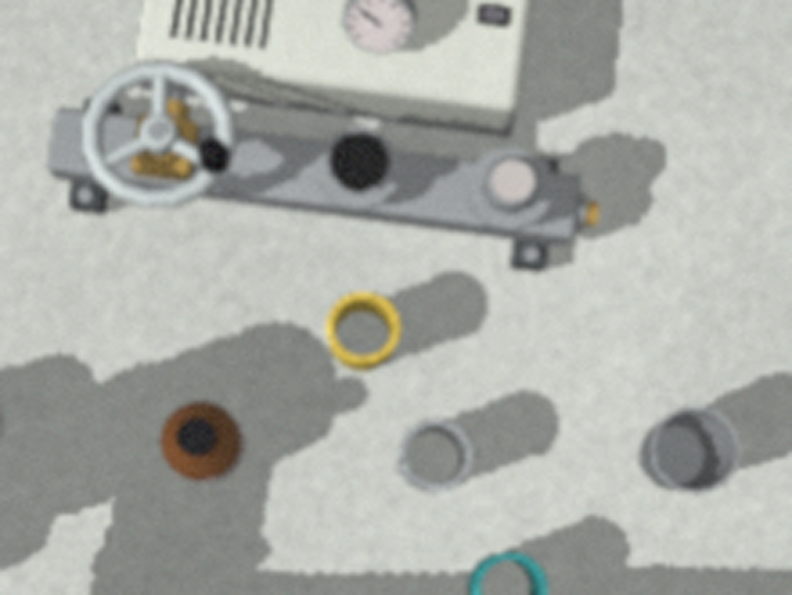

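Request:
send_rows(steps=[[[0,0,0,-0.104,1],[0,0,0,-0.104,1],[0,0,0,-0.104,1],[0,0,0,-0.104,1],[0.8,3.2,0,0,1],[0.8,3.2,0,0,1],[0.8,3.2,0,0,1],[0.8,3.2,0,0,1],[0.8,3.2,0,0,1],[0.8,3.2,0,0,1]]])

```text
clock: 0.98
position: [303.0, 377.1, 243.1]
ee_rot: [1.0, 0.015, -0.002, 0.005]
contact_force: [1.3, 0.2, 0.1]
gripper_width: 85.3
```

Request:
send_rows(steps=[[[0.9,3.4,-0.1,0,1],[0.9,3.4,-0.1,0,1],[0.9,3.4,-0.1,0,1],[0.9,3.4,-0.1,0,1],[0.9,3.4,-0.1,0,1],[0.9,3.4,-0.1,0,1],[0.9,3.4,-0.1,0,1],[0.9,3.4,-0.1,0,1],[0.9,3.4,-0.1,0,1],[0.9,3.4,-0.1,0,1]]])

```text
clock: 1.82
position: [402.5, 21.8, 256.5]
ee_rot: [1.0, 0.018, -0.002, 0.005]
contact_force: [0.2, 0.0, 0.4]
gripper_width: 85.5
```

Request:
send_rows(steps=[[[0.5,3.0,0,0,1],[0.5,3.0,0,0,1],[0.5,2.5,0,0,1],[0.3,1.0,0,0,1],[0,0,0,0,1],[0,0,0,0,1]]])

```text
clock: 2.32
position: [423.3, -83.3, 257.0]
ee_rot: [1.0, 0.013, -0.002, 0.005]
contact_force: [0.3, -0.6, 0.4]
gripper_width: 85.4
```

```bash
python3 - <<'E'
from h import *
st=arm.read_state(); C=cam("wrist",st); im,d=optics.get_image("wrist"); np.savez("w1.npz",im=im,d=d,**{k:st[k] for k in("position","ee_rot")})
print(st["position"],st["ee_rot"]); cv2.imwrite("pics/w1.png",im)
print("expected px",project(C,[[418,-76,70],[418,-76,0]]))
# points on rim by depth
v,u=np.mgrid[0:420,0:560]; P=withdepth(C,np.c_[u.ravel(),v.ravel()],d.ravel()).reshape(420,560,3)
m=(abs(P[...,2]-70)<6)&(np.hypot(P[...,0]-418,P[...,1]+76)<45)&(d>0)
q=P[m]; print(len(q),q.mean(0),q.min(0),q.max(0))
(c,r)=cv2.minEnclosingCircle(q[:,:2].astype(np.float32)); print(c,r)
E
```

```text
[423.32475912 -83.27444956 257.00918732] [ 0.99990617  0.01252854 -0.00224245  0.00506466]
expected px [[265.88039042 199.21460752]
 [267.08587058 185.85446193]]
834 [416.5382141  -74.90938602  69.60851551] [392.3798744  -99.26751356  64.00272548] [441.29624882 -50.25759843  72.19786915]
(416.8789367675781, -74.72653198242188) 24.78020668029785
```

View pics/w1.png

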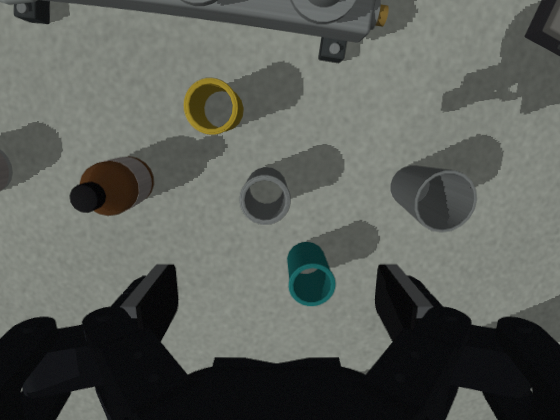

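Tube confirmed at (266,199) in the wrist view: it is open and grey, with its axis at (416.8,-74.8) and radius 24.8. Beaker is at (445,200), turquoise at (312,285) and yellow at (213,106).

Request:
send_rows(steps=[[[-0.6,-0.9,1,0,1],[0,0,3,0,1],[0,0,3,0,1],[0,0,3,0,1],[0,0,3,0,1],[0,0,2.5,0,1],[0,0,1.5,0,1],[0,0,0,0,1],[0,0,0,0,1]]])

```text
clock: 3.12
position: [418.7, -66.6, 84.4]
ee_rot: [1.0, 0.021, 0.003, 0.004]
contact_force: [0.6, 1.0, 0.4]
gripper_width: 85.3
```

Request:
send_rows(steps=[[[-0.2,0.8,0,0.02,1],[0,0,1,0,1],[0,0,1.2,0,1],[0,0,1,0,1],[0,0,0,0,1]]])

```text
clock: 3.53
position: [422.3, -73.7, 58.2]
ee_rot: [1.0, 0.011, 0.011, 0.003]
contact_force: [-0.2, 0.7, 0.4]
gripper_width: 85.3
```

Request:
send_rows(steps=[[[-0.5,0.1,0.4,0,1],[0,0,0,0,1],[0,0,0,0,0.4],[0,0,0,0,0.4],[0,0,0,0,0.4],[0,0,0,0,0.4],[0,0,0,0,0.4]]])

```text
clock: 4.12
position: [419.8, -74.9, 59.0]
ee_rot: [1.0, 0.011, 0.016, 0.002]
contact_force: [-0.6, 1.1, -2.5]
gripper_width: 45.3
```

Request:
send_rows(steps=[[[0,0,-0.3,0,0.3],[0,0,-1,0,0.3],[0,0,-2,0,0.3],[0,0,-3,0,0.3],[0,0,-3,0,0.3],[0,0,-3,0,0.3],[0,0,-2,0,0.3],[0,0,-1,0,0.3],[0,0,0,0,0.3],[0,0,0,0,0.3]]])

```text
clock: 4.95
position: [410.2, -74.6, 216.5]
ee_rot: [1.0, 0.01, 0.01, 0.002]
contact_force: [-0.3, 1.0, -2.0]
gripper_width: 45.6
```

Request:
send_rows(steps=[[[2,0.8,-0.2,0,0.3],[2.5,0.8,0,0,0.3],[2.5,0.8,0,0,0.3],[2,0.8,0,0,0.3],[1,0.8,0,0,0.3],[0,0,0,0,0.3],[0,0,0,0,0.3]]])

```text
clock: 5.53
position: [508.0, -114.2, 208.2]
ee_rot: [1.0, 0.009, -0.001, 0.001]
contact_force: [-1.0, 0.0, -2.1]
gripper_width: 45.4
```

```bash
python3 - <<'E'
from h import *
st=arm.read_state(); C=cam("wrist",st); im,d=optics.get_image("wrist"); np.savez("w2.npz",im=im,d=d,**{k:st[k] for k in("position","ee_rot")})
print(st["position"],st["ee_rot"],st["gripper_width"])
v,u=np.mgrid[0:420,0:560]; uv=np.c_[u.ravel(),v.ravel()]; P=withdepth(C,uv,d.ravel()).reshape(420,560,3)
near=np.hypot(P[...,0]-595,P[...,1]+118)<40
for z0,z1 in((111,119),(84,95)):
    q=P[near&(abs(P[...,2]-(z0+z1)/2)<(z1-z0)/2)]
    if len(q): c,r=cv2.minEnclosingCircle(q[:,:2].astype(np.float32)); print(z0,len(q),q.mean(0),c,r)
q=P[(abs(P[...,2]-st["position"][2]-11)<25)&(np.hypot(P[...,0]-st["position"][0],P[...,1]-st["position"][1])<30)&(d>0)]
print("tube",len(q),q.mean(0),q.min(0),q.max(0))
cv2.imwrite("pics/w2.png",im)
E
```

```text
[ 508.04041167 -114.1639129   208.21268911] [ 9.99957278e-01  9.11237320e-03 -9.77048912e-04  1.20516355e-03] 45.40376333720525
111 2439 [ 596.48829142 -117.92350562  114.902787  ] (596.4945678710938, -118.19548797607422) 17.527873992919922
84 2810 [ 595.68653383 -117.58999069   89.98927829] (596.7868041992188, -118.14200592041016) 28.054798126220703
tube 11842 [ 506.56915813 -114.25155598  215.53839493] [ 480.72538991 -142.39556457  194.21388284] [530.82677806 -85.49437431 244.20857446]
```

View pics/w2.png

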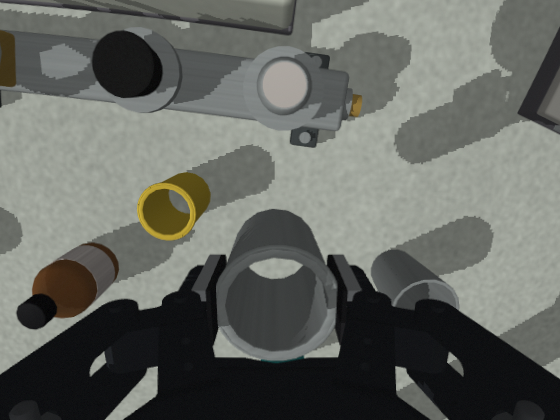

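```bash
cat > tube.py <<'E'
from h import *
from scipy.optimize import least_squares
def tube(f):
    z=np.load(f); st={k:z[k] for k in("position","ee_rot")}; d=z["d"]; C=cam("wrist",st); t=st["position"]
    v,u=np.mgrid[0:420,0:560]; P=withdepth(C,np.c_[u.ravel(),v.ravel()],d.ravel()).reshape(420,560,3)-t
    r=np.hypot(P[...,0],P[...,1]); band=abs(P[...,1])<16
    rim=P[(abs(P[...,2]-11)<7)&(r>18)&(r<29)&(d>0)&band]
    for _ in range(6):
        a=np.linalg.lstsq(np.c_[rim[:,:2],np.ones(len(rim))],rim[:,2],rcond=None)[0]
        e=rim[:,2]-np.c_[rim[:,:2],np.ones(len(rim))]@a; rim=rim[abs(e)<max(1.2,1.5*e.std())]
    n=np.r_[-a[:2],1]; n/=np.linalg.norm(n)
    hi=rim; c,rr=cv2.minEnclosingCircle(hi[:,:2].astype(np.float32)); ctop=np.r_[c,a[:2]@np.array(c)+a[2]]
    # cylinder axis from outer front wall + inner wall
    w=P[(P[...,2]<4)&(P[...,2]>-56)&(d>0)&(abs(P[...,1])<14)&(abs(P[...,0])<34)]
    f=lambda p:[(lambda q:np.minimum(abs(q-23.5),abs(q-19.5)))(np.hypot(w[:,0]-p[0]-p[2]*w[:,2],w[:,1]-p[1]-p[3]*w[:,2]))][0]
    s=least_squares(f,[c[0],c[1],0,0],loss="soft_l1")
    print("rim",len(rim),"normal",n.round(4),"ctop rel",ctop.round(2),"r",round(rr,2)); print("wall",len(w),"axis x,y@TCP z, slopes",s.x.round(4),"res",np.median(f(s.x)).round(2))
    return t,n,ctop
E
python3 -c "
from tube import *
t,n,c=tube('w2.npz'); b=t+c-70*n; print('bottom by rim',b.round(1))"
```

```text
rim 2107 normal [ 0.032  -0.0139  0.9994] ctop rel [-1.93 -0.58 11.02] r 24.75
wall 5452 axis x,y@TCP z, slopes [-2.4077 -0.7525  0.0392 -0.0108] res 0.3
bottom by rim [ 503.9 -113.8  149.3]
```

Request:
send_rows(steps=[[[2,0.2,-0.2,0,0.3],[2.5,0.2,0,0,0.3],[2.5,0.2,0,0,0.3],[1.5,0,0,0,0.3],[0.7,0,0,0,0.3],[0,0,0,0,0.3],[0,0,0,0,0.3]]])

```text
clock: 6.17
position: [593.6, -115.4, 204.2]
ee_rot: [1.0, 0.01, -0.009, -0.0]
contact_force: [-0.1, 0.1, -2.2]
gripper_width: 45.8
```

```bash
python3 - <<'E'
from tube import *
st=arm.read_state(); im,d=optics.get_image("wrist"); np.savez("w3.npz",im=im,d=d,**{k:st[k] for k in("position","ee_rot")})
print(st["position"],st["ee_rot"]); t,n,c=tube('w3.npz'); print('bottom by rim',(t+c-70*n).round(1))
E
```

```text
[ 593.64710252 -115.44852279  204.2005998 ] [ 9.99913431e-01  9.96979994e-03 -8.58676769e-03 -3.58543323e-05]
rim 2178 normal [ 0.0464 -0.0177  0.9988] ctop rel [-1.78 -0.82 11.01] r 24.87
wall 5439 axis x,y@TCP z, slopes [-2.9842 -0.7884 -0.0467 -0.0168] res 0.68
bottom by rim [ 588.6 -115.   145.3]
```

Request:
send_rows(steps=[[[0.9,0.35,0,0,0.3],[0,0,0,0,0.3],[0,0,0.8,0,0.3],[0,0,0.8,0,0.3],[0,0,0.4,0,0.3],[0,0,0,0,0.3]]])

```text
clock: 6.72
position: [599.3, -118.9, 183.1]
ee_rot: [1.0, 0.01, -0.009, -0.0]
contact_force: [-0.1, 0.9, -2.6]
gripper_width: 45.5
```

```bash
cat >> tube.py <<'E'
def shot(f):
    st=arm.read_state(); im,d=optics.get_image("wrist"); np.savez(f,im=im,d=d,**{k:st[k] for k in("position","ee_rot")})
    print(st["position"].round(1),st["ee_rot"].round(4)); t,n,c=tube(f); print('bottom by rim',(t+c-70*n).round(1)); cv2.imwrite("pics/"+f[:-3]+"png",im)
E
python3 -c "
from tube import *
shot('w4.npz')"
```

```text
[ 599.3 -118.9  183.1] [ 9.999e-01  9.800e-03 -9.000e-03 -5.000e-04]
rim 2144 normal [ 0.0472 -0.0161  0.9988] ctop rel [-1.73 -0.98 10.96] r 24.91
wall 5437 axis x,y@TCP z, slopes [-2.9937 -0.7636 -0.0465 -0.012 ] res 0.69
bottom by rim [ 594.3 -118.8  124.1]
```

Request:
send_rows(steps=[[[0.3,-0.05,0,0,0.3],[0,0,0,0,0.3],[0.02,0,0.4,0,0.3],[0.02,0,0.4,0,0.3],[0,0,0.3,0,0.3],[0,0,0,0,0.3]]])

```text
clock: 7.27
position: [603.4, -118.3, 171.8]
ee_rot: [1.0, 0.01, -0.008, -0.0]
contact_force: [-0.5, 0.1, -2.4]
gripper_width: 45.6
```

```bash
python3 -c "
from tube import *
shot('w5.npz')"
```

```text
[ 603.4 -118.3  171.8] [ 9.999e-01  1.000e-02 -8.200e-03 -3.000e-04]
rim 2138 normal [ 0.0462 -0.0158  0.9988] ctop rel [-1.9  -0.58 10.98] r 24.82
wall 5614 axis x,y@TCP z, slopes [-3.0218 -0.8293 -0.0548 -0.0154] res 0.73
bottom by rim [ 598.3 -117.7  112.8]
```

Request:
send_rows(steps=[[[-0.15,0.05,0,0,0.3],[0,0,0,0,0.3],[0,0,0.3,0,0.3],[0,0,0.3,0,0.3],[0,0,0.3,0,0.3],[0,0,0,0,0.3]]])

```text
clock: 7.82
position: [601.9, -119.0, 162.7]
ee_rot: [1.0, 0.01, -0.008, -0.0]
contact_force: [-0.3, 0.1, -3.2]
gripper_width: 45.8
```

```bash
python3 -c "
from tube import *
shot('w6.npz')"
```

```text
[ 601.9 -119.   162.7] [ 9.999e-01  1.000e-02 -7.500e-03 -2.000e-04]
rim 2169 normal [ 0.0437 -0.013   0.999 ] ctop rel [-1.67 -0.58 10.96] r 24.76
wall 6210 axis x,y@TCP z, slopes [-2.9919 -0.777  -0.0748 -0.0174] res 0.88
bottom by rim [ 597.2 -118.6  103.8]
```

Request:
send_rows(steps=[[[-0.1,-0.02,0.2,0,0.3],[0,0,0.3,0,0.3],[0,0,0.3,0,0.3],[0,0,0.3,0,0.3],[0,0,0,0,0.3]]])

```text
clock: 8.28
position: [600.9, -118.8, 151.0]
ee_rot: [1.0, 0.01, -0.007, -0.0]
contact_force: [-0.4, -0.3, -2.1]
gripper_width: 45.6
```

Request:
send_rows(steps=[[[0,0,0.15,0,0.3],[0,0,0.1,0,0.3],[0,0,0,0,0.3]]])

```text
clock: 8.53
position: [601.3, -118.8, 149.9]
ee_rot: [1.0, 0.011, -0.007, 0.0]
contact_force: [-0.9, -1.1, -2.3]
gripper_width: 45.4
```

Request:
send_rows(steps=[[[0,0,0.2,0,0.3],[0,0,0.2,0,0.3],[0,0,0,0,0.3]]])

```text
clock: 8.78
position: [601.9, -118.7, 150.1]
ee_rot: [1.0, 0.011, -0.005, 0.001]
contact_force: [-1.2, -0.1, -2.6]
gripper_width: 45.3
```

```bash
python3 -c "
from tube import *
shot('w7.npz')"
```

```text
[ 601.9 -118.7  150.1] [ 9.999e-01  1.130e-02 -5.100e-03  8.000e-04]
rim 2137 normal [ 0.0395 -0.0137  0.9991] ctop rel [-1.78 -0.79 10.99] r 24.83
wall 6307 axis x,y@TCP z, slopes [-2.6008 -1.0585 -0.1291  0.0692] res 1.19
bottom by rim [ 597.3 -118.5   91.1]
```

Request:
send_rows(steps=[[[-0.1,0,0.3,0,0.3],[0,0,0.2,0,0.3]]])

```text
clock: 9.0
position: [602.3, -118.8, 149.4]
ee_rot: [1.0, 0.012, -0.003, 0.002]
contact_force: [-5.0, 3.1, 11.1]
gripper_width: 46.0
```

Request:
send_rows(steps=[[[0,0,0,0,0.56],[0,0,0,0,0.62],[0,0,0,0,0.7],[0,0,0,0,0.85],[0,0,0,0,0.85],[0,0,0,0,0.85]]])

```text
clock: 9.5
position: [603.3, -119.1, 148.8]
ee_rot: [1.0, 0.012, -0.002, 0.002]
contact_force: [0.2, -0.4, 0.2]
gripper_width: 72.5
```

```bash
python3 -c "
from tube import *
shot('w8.npz')"
```

```text
[ 603.3 -119.1  148.8] [ 0.9999  0.0123 -0.0016  0.0018]
rim 1261 normal [ 0.0023 -0.0015  1.    ] ctop rel [-4.91 -0.17 10.71] r 24.56
wall 6562 axis x,y@TCP z, slopes [-5.5835  0.0608 -0.0165  0.0111] res 0.5
bottom by rim [ 598.2 -119.2   89.5]
```

View pics/w8.png

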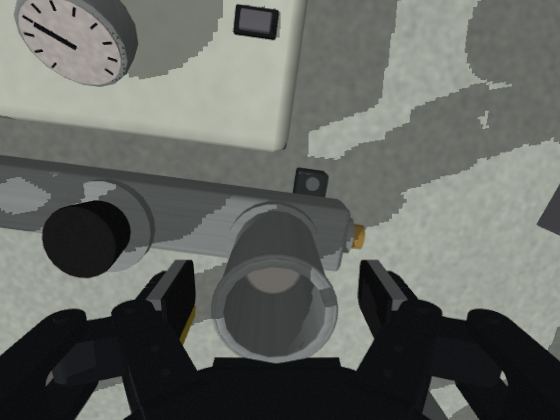

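The tube stands on the head: its rim is level, its bottom is at z 89.5, and the white disc shows inside it at (275,275). Next is the handle.

Request:
send_rows(steps=[[[0,0,-1,0,1],[0,0,-2.5,0,1],[0,0,-3,0,1],[0,0,-2.5,0,1],[0,0,-0.5,0,1],[0,-3,0,0,1],[0,-3.5,0,0,1],[0,-3.5,0,0,1],[0,-3.5,0,0,1],[0,-3,0,0,1]]])

```text
clock: 10.38
position: [600.1, 45.2, 251.1]
ee_rot: [1.0, 0.006, -0.001, 0.002]
contact_force: [0.7, -0.4, 0.4]
gripper_width: 85.2
```

Request:
send_rows(steps=[[[0,-2,0,0,1],[0,-0.5,0,0,1],[0,0,0,0,1]]])

```text
clock: 10.63
position: [599.1, 77.0, 251.4]
ee_rot: [1.0, 0.01, -0.0, 0.002]
contact_force: [0.5, 0.5, -0.8]
gripper_width: 85.3
```

```bash
python3 - <<'E'
from h import *
st=arm.read_state(); C=cam("wrist",st); im,d=optics.get_image("wrist"); np.savez("w9.npz",im=im,d=d,**{k:st[k] for k in("position","ee_rot")})
print(st["position"],st["ee_rot"]); cv2.imwrite("pics/w9.png",im)
v,u=np.mgrid[0:420,0:560]; P=withdepth(C,np.c_[u.ravel(),v.ravel()],d.ravel()).reshape(420,560,3)
def circ(z0,z1,c,R0):
    q=P[(P[...,2]>z0)&(P[...,2]<z1)&(np.hypot(P[...,0]-c[0],P[...,1]-c[1])<R0)&(d>0)]
    if len(q)<5: print("none",len(q)); return
    print(z0,len(q),q.mean(0).round(1),cv2.minEnclosingCircle(q[:,:2].astype(np.float32)))
circ(168,180,(597,70),30); circ(126,133,(620,109),25); circ(117,126,(620,109),60)
print(project(C,[[597,70,174],[620,109,129]]))
E
```

```text
[599.12775562  77.0383299  251.37083902] [ 9.99951321e-01  9.72659535e-03 -4.40264655e-04  1.59863159e-03]
168 535 [601.5  72.  171.3] ((600.8473510742188, 72.08524322509766), 8.73564338684082)
126 407 [622.6 110.1 127.8] ((622.4288330078125, 110.04609680175781), 10.896561622619629)
117 6897 [626.7 111.9 121.2] ((622.398193359375, 110.52625274658203), 50.427452087402344)
[[285.88833929 233.33540364]
 [232.75383049 184.16437873]]
```

View pics/w9.png

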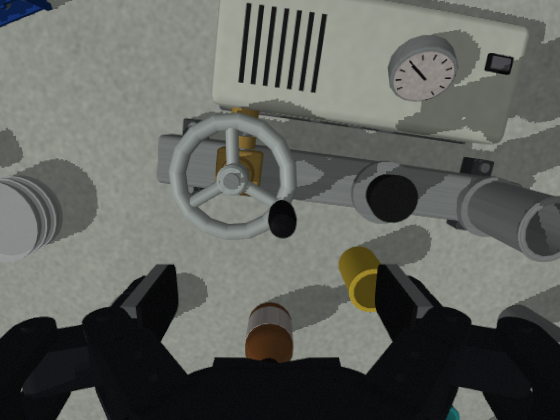

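Handle top is at (282,215) in the picture, axis (601,72). The wheel centre is (622.4,110.4), with r 50.4 and the handle at radius 44, which agrees with the given sizes. That puts the valve at about 3.44 rad open.

Request:
send_rows(steps=[[[0.2,0.5,1,0,0.55],[0,0,2,0,0.55],[0,0,2,0,0.55],[0,0,0.5,0,0.55],[0,0,0,0,0.55]]])

```text
clock: 11.1
position: [601.9, 64.4, 193.6]
ee_rot: [1.0, 0.006, 0.0, 0.002]
contact_force: [0.8, 0.4, 1.0]
gripper_width: 46.9
```

Request:
send_rows(steps=[[[-0.1,-0.7,0,0,0.55],[0,0,0,0,0.55],[0,0,0,0,0.55]]])

```text
clock: 11.35
position: [601.4, 69.3, 194.1]
ee_rot: [1.0, 0.004, 0.0, 0.002]
contact_force: [-0.8, -0.4, -0.3]
gripper_width: 47.1
```

Request:
send_rows(steps=[[[0,-0.3,0.5,0,0.55],[0,0,1,0,0.55],[0,0,1.3,0,0.55],[0,0,1,0,0.55],[0,0,0,0,0.5],[0,0,0,0,0.5]]])

```text
clock: 11.85
position: [602.9, 73.6, 156.0]
ee_rot: [1.0, 0.005, 0.003, 0.001]
contact_force: [-0.3, 0.7, 0.4]
gripper_width: 42.5
```

Request:
send_rows(steps=[[[-0.2,0.1,0,0,0.1],[0,0,0,0,0.1],[0,0,0,0,0.1],[0,0,0,0,0.1],[0,0,0,0,0.1],[0,0,0,0,0.1]]])

```text
clock: 12.35
position: [601.0, 72.7, 156.2]
ee_rot: [1.0, 0.005, 0.004, 0.001]
contact_force: [-0.1, 0.1, -1.7]
gripper_width: 17.4
```

```bash
cat > wind.py <<'E'
import sys
from h import *
def plan(step,n,lead=0.,c=(622.4,110.4),r=44.):
    st=arm.read_state(); p=st["position"][:2]-c; a=np.arctan2(p[1],p[0]); Rm=R.from_quat(st["ee_rot"]).as_matrix()[:2,:2]
    print("ang",np.degrees(a).round(1),"r",np.hypot(*p).round(2),"z",st["position"][2].round(1),"F",st["contact_force"].round(1),"w",round(st["gripper_width"],1),"t",round(st["clock"],2),"q",st["ee_rot"].round(3))
    cur=p
    for k in range(n):
        a+=np.radians(step); t=r*np.array([np.cos(a),np.sin(a)]); d=Rm.T@(t-cur); cur=t
        print([*(d/10).round(2)],end=" ")
    print()
if __name__=="__main__": plan(float(sys.argv[1]),int(sys.argv[2]))
E
python3 wind.py -12 10
```

```text
ang -119.6 r 43.37 z 156.2 F [-0.1  0.1 -1.7] w 17.4 t 12.35 q [1.    0.005 0.004 0.001]
[np.float64(-0.77), np.float64(-0.49)] [np.float64(-0.61), np.float64(-0.69)] [np.float64(-0.46), np.float64(-0.8)] [np.float64(-0.28), np.float64(-0.88)] [np.float64(-0.09), np.float64(-0.92)] [np.float64(0.1), np.float64(-0.91)] [np.float64(0.29), np.float64(-0.87)] [np.float64(0.46), np.float64(-0.79)] [np.float64(0.62), np.float64(-0.68)] [np.float64(0.75), np.float64(-0.54)]
```

Request:
send_rows(steps=[[[-0.77,-0.49,0,0,0.1],[-0.61,-0.69,0,0,0.1],[-0.46,-0.8,0,0,0.1],[-0.28,-0.88,0,0,0.1]]])

```text
clock: 12.68
position: [580.3, 98.4, 156.1]
ee_rot: [1.0, 0.003, 0.005, 0.003]
contact_force: [2.4, -4.0, -3.2]
gripper_width: 17.1
```

```bash
python3 wind.py -12 10
```

```text
ang -164.0 r 43.79 z 156.1 F [ 2.4 -4.  -3.2] w 17.1 t 12.68 q [1.    0.003 0.005 0.003]
[np.float64(-0.17), np.float64(-0.9)] [np.float64(0.04), np.float64(-0.92)] [np.float64(0.23), np.float64(-0.89)] [np.float64(0.41), np.float64(-0.82)] [np.float64(0.57), np.float64(-0.72)] [np.float64(0.71), np.float64(-0.59)] [np.float64(0.82), np.float64(-0.43)] [np.float64(0.89), np.float64(-0.25)] [np.float64(0.92), np.float64(-0.06)] [np.float64(0.91), np.float64(0.13)]
```

Request:
send_rows(steps=[[[-0.17,-0.9,0,0,0.1],[0.04,-0.92,0,0,0.1],[0.21,-0.89,0,0,0.1],[0.38,-0.83,0,0,0.1],[0.53,-0.75,0,0,0.1],[0.66,-0.64,0,0,0.1],[0.77,-0.5,0,0,0.1],[0.85,-0.34,0,0,0.1]]])

```text
clock: 13.35
position: [611.1, 154.3, 156.0]
ee_rot: [1.0, 0.005, 0.002, 0.012]
contact_force: [-2.7, -7.8, 1.8]
gripper_width: 17.5
```

```bash
python3 wind.py -12 8
```

```text
ang 104.4 r 45.32 z 156.0 F [-2.7 -7.8  1.8] w 17.5 t 13.35 q [1.    0.005 0.002 0.012]
[np.float64(0.94), np.float64(0.0)] [np.float64(0.92), np.float64(0.07)] [np.float64(0.88), np.float64(0.26)] [np.float64(0.81), np.float64(0.43)] [np.float64(0.7), np.float64(0.59)] [np.float64(0.56), np.float64(0.73)] [np.float64(0.4), np.float64(0.83)] [np.float64(0.22), np.float64(0.89)]
```

Request:
send_rows(steps=[[[0.94,0,0,0,0.1],[0.92,0.07,0,0,0.1],[0.88,0.26,0,0,0.1],[0.81,0.43,0,0,0.1],[0.35,0.28,0,0,0.1]]])

```text
clock: 13.77
position: [647.2, 148.1, 156.1]
ee_rot: [1.0, 0.005, -0.003, 0.011]
contact_force: [-4.9, -1.2, 1.5]
gripper_width: 17.3
```

```bash
python3 wind.py -5 4
```

```text
ang 56.7 r 45.1 z 156.1 F [-4.9 -1.2  1.5] w 17.3 t 13.77 q [ 1.     0.005 -0.003  0.011]
[np.float64(0.25), np.float64(0.32)] [np.float64(0.29), np.float64(0.25)] [np.float64(0.26), np.float64(0.28)] [np.float64(0.24), np.float64(0.3)]
```

Request:
send_rows(steps=[[[0.27,0.3,0,0,0.1],[0.29,0.25,0,0,0.1],[0.26,0.28,0,0,0.1],[0.24,0.3,0,0,0.1],[0.2,0.25,0,0,0.1]]])

```text
clock: 14.18
position: [654.9, 141.3, 156.1]
ee_rot: [1.0, 0.005, -0.009, 0.005]
contact_force: [-10.3, 6.8, 3.7]
gripper_width: 17.8
```

```bash
python3 wind.py -5 4
```

```text
ang 43.6 r 44.88 z 156.1 F [-10.3   6.8   3.7] w 17.8 t 14.18 q [ 1.     0.005 -0.009  0.005]
[np.float64(0.18), np.float64(0.35)] [np.float64(0.22), np.float64(0.31)] [np.float64(0.19), np.float64(0.33)] [np.float64(0.17), np.float64(0.35)]
```

Request:
send_rows(steps=[[[0.25,0.3,0,0,0.1],[0.25,0.3,0,0,0.1]]])

```text
clock: 14.35
position: [655.1, 141.2, 156.1]
ee_rot: [1.0, 0.006, -0.013, 0.001]
contact_force: [-11.6, 8.8, 5.8]
gripper_width: 17.9
```

```bash
python3 wind.py 12 10
```

```text
ang 43.3 r 44.87 z 156.1 F [-11.6   8.8   5.8] w 17.9 t 14.35 q [ 1.     0.006 -0.013  0.001]
[np.float64(-0.75), np.float64(-0.55)] [np.float64(-0.8), np.float64(-0.45)] [np.float64(-0.88), np.float64(-0.28)] [np.float64(-0.92), np.float64(-0.09)] [np.float64(-0.91), np.float64(0.1)] [np.float64(-0.87), np.float64(0.29)] [np.float64(-0.79), np.float64(0.47)] [np.float64(-0.68), np.float64(0.62)] [np.float64(-0.53), np.float64(0.75)] [np.float64(-0.37), np.float64(0.84)]
```

Request:
send_rows(steps=[[[-0.72,-0.55,0,0,0.1],[-0.8,-0.45,0,0,0.1],[-0.87,-0.3,0,0,0.1],[-0.91,-0.13,0,0,0.1],[-0.92,0.04,0,0,0.1],[-0.89,0.21,0,0,0.1],[-0.83,0.38,0,0,0.1],[-0.74,0.54,0,0,0.1]]])

```text
clock: 15.02
position: [594.2, 144.9, 156.2]
ee_rot: [1.0, 0.008, 0.001, -0.001]
contact_force: [6.3, -1.1, -5.4]
gripper_width: 17.5
```

```bash
python3 wind.py 11.5 9
```

```text
ang 129.2 r 44.54 z 156.2 F [ 6.3 -1.1 -5.4] w 17.5 t 15.02 q [ 1.     0.008  0.001 -0.001]
[np.float64(-0.6), np.float64(0.66)] [np.float64(-0.5), np.float64(0.73)] [np.float64(-0.34), np.float64(0.81)] [np.float64(-0.17), np.float64(0.86)] [np.float64(0.0), np.float64(0.88)] [np.float64(0.18), np.float64(0.86)] [np.float64(0.35), np.float64(0.81)] [np.float64(0.5), np.float64(0.73)] [np.float64(0.63), np.float64(0.61)]
```

Request:
send_rows(steps=[[[-0.61,0.69,0,0,0.1],[-0.5,0.77,0,0,0.1],[-0.35,0.85,0,0,0.1],[-0.18,0.9,0,0,0.1],[0,0.92,0,0,0.1],[0.17,0.9,0,0,0.1],[0.34,0.85,0,0,0.1],[0.5,0.77,0,0,0.1],[0.63,0.67,0,0,0.1]]])

```text
clock: 15.77
position: [592.8, 77.9, 156.1]
ee_rot: [1.0, 0.011, 0.008, -0.009]
contact_force: [0.6, 6.9, -2.7]
gripper_width: 17.5
```

```bash
python3 wind.py 11.5 10
```

```text
ang -132.3 r 43.96 z 156.1 F [ 0.6  6.9 -2.7] w 17.5 t 15.77 q [ 1.     0.011  0.008 -0.009]
[np.float64(0.69), np.float64(0.54)] [np.float64(0.79), np.float64(0.39)] [np.float64(0.85), np.float64(0.23)] [np.float64(0.88), np.float64(0.05)] [np.float64(0.87), np.float64(-0.13)] [np.float64(0.83), np.float64(-0.3)] [np.float64(0.75), np.float64(-0.46)] [np.float64(0.65), np.float64(-0.6)] [np.float64(0.52), np.float64(-0.71)] [np.float64(0.36), np.float64(-0.8)]
```

Request:
send_rows(steps=[[[0.72,0.56,0,0,0.1],[0.82,0.41,0,0,0.1],[0.88,0.25,0,0,0.1],[0.92,0.07,0,0,0.1],[0.91,-0.1,0,0,0.1],[0.88,-0.27,0,0,0.1],[0.81,-0.43,0,0,0.1],[0.72,-0.58,0,0,0.1],[0.59,-0.7,0,0,0.1],[0.45,-0.8,0,0,0.1]]])

```text
clock: 16.6
position: [661.4, 90.0, 156.1]
ee_rot: [1.0, 0.009, -0.007, -0.005]
contact_force: [-3.7, -2.7, 0.3]
gripper_width: 17.3
```

```bash
python3 wind.py 11.5 10
```

```text
ang -27.6 r 44.06 z 156.1 F [-3.7 -2.7  0.3] w 17.3 t 16.6 q [ 1.     0.009 -0.007 -0.005]
[np.float64(0.34), np.float64(-0.81)] [np.float64(0.17), np.float64(-0.86)] [np.float64(-0.0), np.float64(-0.88)] [np.float64(-0.18), np.float64(-0.86)] [np.float64(-0.35), np.float64(-0.81)] [np.float64(-0.5), np.float64(-0.73)] [np.float64(-0.64), np.float64(-0.61)] [np.float64(-0.74), np.float64(-0.47)] [np.float64(-0.82), np.float64(-0.31)] [np.float64(-0.87), np.float64(-0.14)]
```

Turned 289° so far.

Request:
send_rows(steps=[[[0.35,-0.84,0,0,0.1],[0.19,-0.9,0,0,0.1],[0.02,-0.92,0,0,0.1],[-0.15,-0.91,0,0,0.1],[-0.32,-0.86,0,0,0.1],[-0.48,-0.79,0,0,0.1],[-0.61,-0.68,0,0,0.1],[-0.73,-0.56,0,0,0.1],[-0.82,-0.41,0,0,0.1],[-0.89,-0.25,0,0,0.1]]])

```text
clock: 17.43
position: [624.1, 155.7, 156.2]
ee_rot: [1.0, 0.008, -0.015, 0.008]
contact_force: [2.5, -13.2, -4.5]
gripper_width: 17.3
```

```bash
python3 wind.py 11.5 10
```

```text
ang 87.8 r 45.37 z 156.2 F [  2.5 -13.2  -4.5] w 17.3 t 17.43 q [ 1.     0.008 -0.015  0.008]
[np.float64(-0.89), np.float64(0.18)] [np.float64(-0.85), np.float64(0.22)] [np.float64(-0.79), np.float64(0.38)] [np.float64(-0.7), np.float64(0.53)] [np.float64(-0.58), np.float64(0.66)] [np.float64(-0.44), np.float64(0.76)] [np.float64(-0.28), np.float64(0.84)] [np.float64(-0.11), np.float64(0.88)] [np.float64(0.07), np.float64(0.88)] [np.float64(0.25), np.float64(0.85)]
```

Request:
send_rows(steps=[[[-0.9,0.15,0,0,0.1],[-0.88,0.24,0,0,0.1],[-0.82,0.4,0,0,0.1],[-0.73,0.55,0,0,0.1],[-0.61,0.68,0,0,0.1],[-0.47,0.79,0,0,0.1],[-0.32,0.86,0,0,0.1],[-0.15,0.9,0,0,0.1],[0.02,0.92,0,0,0.1],[0.19,0.9,0,0,0.1]]])

```text
clock: 18.27
position: [579.0, 113.2, 156.1]
ee_rot: [1.0, 0.012, -0.005, -0.01]
contact_force: [-7.9, 3.8, 3.5]
gripper_width: 17.2
```

```bash
python3 wind.py 11.5 10
```

```text
ang 176.3 r 43.51 z 156.1 F [-7.9  3.8  3.5] w 17.2 t 18.27 q [ 1.     0.012 -0.005 -0.01 ]
[np.float64(-0.04), np.float64(0.88)] [np.float64(0.19), np.float64(0.86)] [np.float64(0.35), np.float64(0.81)] [np.float64(0.51), np.float64(0.72)] [np.float64(0.64), np.float64(0.6)] [np.float64(0.75), np.float64(0.46)] [np.float64(0.83), np.float64(0.31)] [np.float64(0.87), np.float64(0.14)] [np.float64(0.88), np.float64(-0.04)] [np.float64(0.85), np.float64(-0.22)]
```

Request:
send_rows(steps=[[[0,0.92,0,0,0.1],[0.18,0.9,0,0,0.1],[0.34,0.85,0,0,0.1],[0.49,0.77,0,0,0.1],[0.63,0.66,0,0,0.1],[0.74,0.53,0,0,0.1],[0.83,0.39,0,0,0.1],[0.89,0.23,0,0,0.1],[0.92,0.06,0,0,0.1]]])

```text
clock: 19.02
position: [632.7, 67.0, 156.0]
ee_rot: [1.0, 0.014, -0.005, -0.017]
contact_force: [-8.5, 15.6, 3.6]
gripper_width: 17.5
```

```bash
python3 wind.py 11.5 10
```

```text
ang -76.6 r 44.56 z 156.0 F [-8.5 15.6  3.6] w 17.5 t 19.02 q [ 1.     0.014 -0.005 -0.017]
[np.float64(0.83), np.float64(-0.32)] [np.float64(0.77), np.float64(-0.43)] [np.float64(0.67), np.float64(-0.57)] [np.float64(0.54), np.float64(-0.69)] [np.float64(0.39), np.float64(-0.79)] [np.float64(0.23), np.float64(-0.85)] [np.float64(0.05), np.float64(-0.88)] [np.float64(-0.12), np.float64(-0.87)] [np.float64(-0.29), np.float64(-0.83)] [np.float64(-0.45), np.float64(-0.76)]
```

Request:
send_rows(steps=[[[0.85,-0.34,0,0,0.1],[0.79,-0.46,0,0,0.1],[0.69,-0.6,0,0,0.1],[0.55,-0.72,0,0,0.1],[0.41,-0.82,0,0,0.1],[0.24,-0.88,0,0,0.1],[0.06,-0.91,0,0,0.1],[-0.1,-0.7,0,0,0.1]]])

```text
clock: 19.68
position: [666.9, 111.0, 156.2]
ee_rot: [1.0, 0.011, -0.016, -0.009]
contact_force: [1.4, -3.6, -3.3]
gripper_width: 17.5
```

```bash
python3 wind.py 10 4
```

```text
ang 0.8 r 44.46 z 156.2 F [ 1.4 -3.6 -3.3] w 17.5 t 19.68 q [ 1.     0.011 -0.016 -0.009]
[np.float64(-0.11), np.float64(-0.76)] [np.float64(-0.19), np.float64(-0.74)] [np.float64(-0.32), np.float64(-0.7)] [np.float64(-0.44), np.float64(-0.63)]
```

Request:
send_rows(steps=[[[-0.11,-0.76,0,0,0.1],[-0.19,-0.74,0,0,0.1],[-0.32,-0.7,0,0,0.1],[-0.38,-0.55,0,0,0.1],[0,0,0,0,0.1]]])

```text
clock: 20.1
position: [656.5, 139.3, 156.2]
ee_rot: [1.0, 0.01, -0.015, -0.008]
contact_force: [-2.2, -3.3, -0.8]
gripper_width: 17.4
```

```bash
python3 wind.py 3 2
```

```text
ang 40.2 r 44.7 z 156.2 F [-2.2 -3.3 -0.8] w 17.4 t 20.1 q [ 1.     0.01  -0.015 -0.008]
[np.float64(-0.2), np.float64(-0.13)] [np.float64(-0.16), np.float64(-0.17)]
```

Request:
send_rows(steps=[[[-0.18,-0.16,0,0,0.1],[-0.05,-0.05,0,0,0.1],[0,0,0,0,0.1],[0,0,0,0,0.1],[0,0,0,0,0.1]]])

```text
clock: 20.52
position: [653.4, 142.5, 156.2]
ee_rot: [1.0, 0.011, -0.014, -0.008]
contact_force: [-0.1, -2.8, -2.5]
gripper_width: 17.5
```

```bash
python3 - <<'E'
from wind import *
plan(1,1)
im,d=optics.get_image("top"); C=cam("top")
cv2.imwrite("pics/top9.png",cv2.resize(im[90:300,140:400],None,fx=3,fy=2.8))
v,u=np.mgrid[0:420,0:560]; P=withdepth(C,np.c_[u.ravel(),v.ravel()],d.ravel()).reshape(420,560,3)
q=P[(abs(P[...,2]-160)<5)&(np.hypot(P[...,0]-597,P[...,1]+119)<40)]
print("tube top",len(q),q[:,2].mean() if len(q) else 0,cv2.minEnclosingCircle(q[:,:2].astype(np.float32)))
st=arm.read_state(); iw,dw=optics.get_image("wrist"); Cw=cam("wrist",st); cv2.imwrite("pics/w10.png",iw)
P=withdepth(Cw,np.c_[u.ravel(),v.ravel()],dw.ravel()).reshape(420,560,3)
q=P[(P[...,2]>126.5)&(P[...,2]<133)&(np.hypot(P[...,0]-622,P[...,1]-110)<20)]
print("hub",len(q),q.mean(0) if len(q) else 0)
E
```

```text
ang 45.9 r 44.64 z 156.2 F [-0.1 -2.8 -2.5] w 17.5 t 20.52 q [ 1.     0.011 -0.014 -0.008]
[np.float64(-0.1), np.float64(-0.01)] 
tube top 139 160.52392498855002 ((598.0213012695312, -118.38093566894531), 24.280508041381836)
hub 1 [630.42451084 103.81233316 126.98982696]
```

View pics/top9.png

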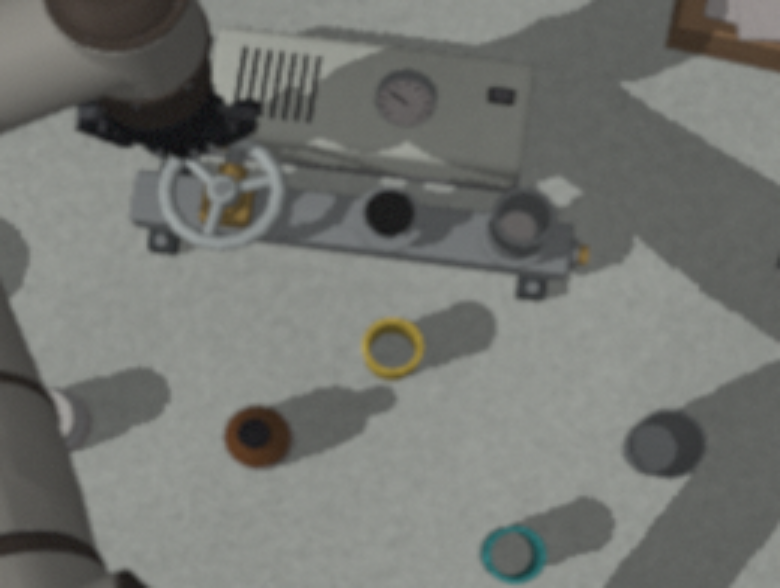

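View pics/w10.png

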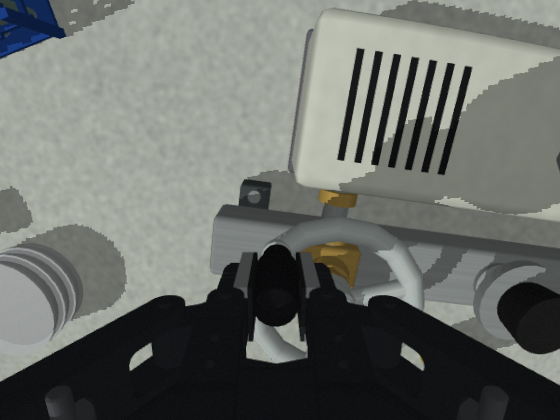

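The handle is between the pads at (278,285) in the wrist view. The tube stands on the head, and nothing else looks moved. TCP angle is 45.9° against 43.4° at the stop, so the valve is about 0.04 rad past two turns. Handing in.

```bash
python3 -c "
from bench import job; print(job.job_done())"
```

```text
the job is handed in; nothing more can be done
None
```

The job is handed in at about 20.6 s on the robot's clock: the funnel tube is on the filter head and the valve is backed off two turns. The hand-in gave no verdict, so these are my own last checks.

- **Funnel tube:** I lowered it over the bare head, pressed it onto the flange with about 13 N and let go. It stood level with its underside at 89.5 mm, about 2 mm off axis. A last top view put its axis about 1.5 mm off the head centre.
- **Valve:** I wound it clockwise until the handle stopped moving, at about 14 N against a stop angle of 43.4°. I then backed it off 722.5°, or 12.61 rad, by tool position. That is 0.04 rad over two turns, inside the 0.2 rad allowed.
- **Grip:** The gripper still holds the handle at a TCP height of 156 mm, with the jaws stopped at 17.5 mm. That is a little under the handle's 19–20 mm; the gripper also read about 1.5 mm low on the tube. I could not read the finger contact force itself.
- **Other things on the bench:** The beaker, bottle and both look-alike tubes look unmoved in the last pictures. The arm partly hid the specimen jar and the dishes from above. I did not check the slide box separately.

Two checks disagreed. The tube hung up to 0.05 rad off vertical in the gripper, but levelled out on release. The wall fit for its axis became unreliable near the head, so I used the rim fit instead.

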